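# Key in the issue and present the bearing ball at the parts counter

### The job

Key the issue in on the counter keypad: press the largest round key, then the smallest round key, then the middle-sized round key, each fully down and released before the next, and leave the square key alone. Then lift the dish by the grip on its bail and turn it about a quarter turn, so that you hold it level and still about 10 cm above the middle of the black hand-over mat with its spout pointing the way the mat's pointed end points; the ball must stay in the middle of the dish all the while and the other things on the counter in their places. Finish while holding the dish there: do not put it down or let go.

Things in the scene. Friction and masses are not known exactly. Their poses are not given: they have to be found in the camera images.
- keypad: the issue keypad: a black flat case fixed to the counter, 85 (x) x 206 (y) x 30 (z) mm, on the robot's left. Origin at the centre of its underside. Four grey keys stand on its top in one row along its y, 48 mm apart; their order in the row changes from day to day
- key_large_top (a point): the largest round key, 32 mm in diameter, in a round bezel of 48 mm. This point is the centre of its top face and moves with it; unpressed it stands 52 mm above the counter, and the key's steel bezel (12 mm high) stands on the keypad's top, 30 mm above the counter. It is pressed straight down: travel 6 mm, the spring pushes back with 1.5 N at the start and 5 N fully down
- key_small_top (a point): the smallest round key, 16 mm in diameter, in a round bezel of 32 mm. This point is the centre of its top face and moves with it; unpressed it stands 52 mm above the counter, and the key's steel bezel (12 mm high) stands on the keypad's top, 30 mm above the counter. It is pressed straight down: travel 6 mm, the spring pushes back with 1.5 N at the start and 5 N fully down
- key_middle_top (a point): the middle-sized round key, 24 mm in diameter, in a round bezel of 40 mm. This point is the centre of its top face and moves with it; unpressed it stands 52 mm above the counter, and the key's steel bezel (12 mm high) stands on the keypad's top, 30 mm above the counter. It is pressed straight down: travel 6 mm, the spring pushes back with 1.5 N at the start and 5 N fully down
- key_square_top (a point): the only square key, 26 mm wide, in a square bezel of 42 mm; not to be pressed. This point is the centre of its top face and moves with it; unpressed it stands 52 mm above the counter, and the key's steel bezel (12 mm high) stands on the keypad's top, 30 mm above the counter. It is pressed straight down: travel 6 mm, the spring pushes back with 1.5 N at the start and 5 N fully down
- key_large (a joint): key large: how far it is pressed, m: 0 up, 0.006 fully down. It springs back when let go
- key_small (a joint): key small: how far it is pressed, m: 0 up, 0.006 fully down. It springs back when let go
- key_middle (a joint): key middle: how far it is pressed, m: 0 up, 0.006 fully down. It springs back when let go
- key_square (a joint): key square: how far it is pressed, m: 0 up, 0.006 fully down. It springs back when let go
- dish_grip (a point): centre of the dish's black flat-sided grip, right above the dish's middle, 104 mm above its underside. Grip 12 mm wide (x), 70 mm long (y), 18 mm high (z), in the top bar of a steel bail whose two upright straps (4 mm thick) stand 67 mm either side of the axis along the dish's y. So it is pinched from above across the dish's x axis. Axes as dish
- dish_well (a point): the lowest point of the dish's inside, on its axis, 8 mm above its underside and 96 mm below dish_grip
- dish_spout (a point): tip of the dish's pouring spout (an open channel 34 mm wide), 100 mm from the dish's axis along its x and 22 mm above its underside
- ball_center (a point): centre of the loose steel bearing ball, 26 mm in diameter, 72 g, which lies in the middle of the dish, free to roll. Accelerations above about 2 m/s2 or tilts above about 0.2 rad set it rolling
- dish: the loose white dish, 0.20 to 0.34 kg, standing on the counter to the robot's right. Round, 132 mm across, 22 mm high at the rim; inside, a shallow cone that falls to the middle with a slope of 0.16. Origin at the centre of its underside; x points out through its pouring spout (the only break in the rim), y along the bail's bar, z up
- mat: the hand-over mat: flat black rubber, 4 mm thick, fixed to the counter ahead of the robot; a 130 mm wide (y) rectangle with one pointed end, 180 mm long in all. Origin on its underside, 80 mm from the straight end and 100 mm from the point; x points to the pointed end, roughly to the customer's side (away from the robot), z is up
- mat_center (a point): the mat's middle: above the mat's origin, on its top face, 4 mm above the counter
- mat_point (a point): the mat's pointed end, on its top face, 100 mm from mat_center along the mat's x
- bearing: a steel bearing ring, 52 mm outside, 25 mm bore, 15 mm high, lying flat on the robot's side of the counter. A bystander; origin at the centre of its underside
- tape_roll: a clear roll of tape, 90 mm across, 24 mm high, lying flat near the far side, right. A bystander; origin at the centre of its underside
- carton: a small cardboard carton, 60 x 90 x 35 mm, beyond the keypad. A bystander; origin at the centre of its underside
- wrench: a wrench, 170 mm long, lying left of the keypad. A bystander; origin near its middle, at its underside
- screwdriver: a screwdriver with a black handle lying right of the dish. A bystander; origin near its middle, at its underside
- spool: a small brass spool, 40 mm across, 32 mm high, standing on the robot's side. A bystander; origin at the centre of its underside
There are look-alikes about, which are no part of the job. Leave any purple or turquoise look-alike of the dish alone.

How it is judged:
By the outcome, as a careful person would: the job done as asked, in the order asked, and still so for the second after the job is handed in, while the arm keeps its last pose, push and grip.
It also fails if it takes over 72 s, if anything falls off the work surface, if the arm or the gripper's body presses on something with over 40 N, if the wrist force passes 120 N, or if a joint passes its speed limit or range.

### The arm

A 7-joint arm with a two-finger parallel gripper is mounted at the origin on the work surface. World frame = base frame: x ahead of the robot, y to its left, z up, the work surface at z = 0. Lengths are in m, angles in rad, forces in N, time in s.
With the tool pointing down it reaches from about 0.425 to 0.925 m from the base axis. Payload 6.8 kg.
Tool frame: the origin (TCP) lies between the finger pads; the fingertips stand 22 mm ahead of it and the grasp point (between the pads) lies 3 mm ahead of it; z points along the fingers, y is the direction in which the jaws open and shut (so a half turn about z gives the same grasp; the last joint's range is limited). The gripper opens to 85 mm and grips with 20 to 120 N. Pads are 22 mm wide; open, the fingers measure 114 mm over their backs; the gripper's body (76 mm by 85 mm) begins 54 mm behind the grasp point. The pads swing forward as they close: fully open they stand 13 mm farther back than shut.
Start: joints at [1.179, 0.477, 0.022, 1.555, -0.011, 1.109, -0.083], TCP at [0.189, -0.648, 0.253] pointing down, gripper open.
Joint ranges: [-2.96, 2.96], [-0.34, 2.1], [-1.41, 1.46], [0.24, 2.44], [-1.37, 4.51], [0.17, 1.92], [-2.96, 2.96]. Speed limits (rad/s): [2.39, 2.39, 3.14, 3.14, 3.14, 3.14, 3.14].

### API

Orientations are given as a unit quaternion [w, x, y, z].
In Python, from station import bot gives the robot as it stands. The module is installed in compiled form; this text tells all that it offers.
- The arm moves only by the tool drive_tool, never from a script. Its argument "series" is one flat list of numbers, 7 for each row, row after row: the opening, from -1 (shut) to 1 (fully open), then the shift along the tool's x, y, z in mm, then the turn, a rotation vector about the tool's x, y, z in rad. In form: [jaw, x, y, z, wx, wy, wz, jaw, x, y, z, wx, wy, wz, ...]. A call has 1 to 12 rows; each row shifts and turns the commanded pose from where the row before left it, along the tool's axes as they then stand; what a row does not reach is not made up. A row lasts 1/8 s, in which the tool goes at most 62.5 mm and 10.7 degrees, less where a joint would pass 70% of its speed; a pose out of reach is approached as far as the arm can. A call with a gripper value outside its range is refused whole. The fingers move at their own pace and stop on an object; "force" is the grip in N (left out, the last holds). Time passes only in rows, so rows that do not move let the fingers close. It gives the time, the measured TCP pose, the force and the opening at its end, in the units of the state.
- bot.get_obs(): the state, without advancing time (a new reading comes with each control period).
- bot.read_camera(name): name is "scene" or "top"; returns a dict with "pixels" (400x640x3 uint8, blue, green, red), "camera_matrix" (3x3 intrinsics, pixels), "rvec" (rotation vector, rad) and "tvec" (3), from world to camera coordinates, as OpenCV has them. Camera axes: x right, y down, z forward; pixel columns grow to the right and rows downward; lengths in m; the calibration is good to about 2 mm. A picture is of the moment at which its call begins. There is no depth.
- bot.hand_in(): hands the job in, once; it reports no verdict.
The state is a dict: "t": time; "q": joint angles; "joint_vel": joint speeds; "joint_torque": joint torques, N m; "eef_pos": TCP position; "tool_rot": TCP orientation; "contact_force": force on the tool from outside, world axes, zero at the start; "torque": the same for the moment, N m; "gripper_width": opening from 0.0 (shut) to 1.0 (fully open).
Only numpy, scipy, OpenCV 4.12 (cv2) and the standard library are available. Lean on these libraries where they do the work, as an engineer would, in place of code of your own. Each camera call takes 0.05 s, during which the arm holds its last target. There are 200 camera calls.

## Working session

There is one attempt and no reset: what is moved stays moved. The work goes in short steps, Python scripts to look and compute and a tool call to move; the robot and the scene stay as the last step left them, time stands still between calls to the robot, and variables do not carry over. Pictures are saved under pics/ and viewed, about 8 in all and at most 12, crops included, and the job is handed in when it is done.

Besides the shell and the picture viewer there is one more tool, called as a command line: name --argument value ..., lists and objects as JSON in quotes. drive_tool: Moves the arm, as the interface text tells. Its arguments: {"type":"object","properties":{"series":{"type":"array"},"force":{"type":"number"}},"required":["series"]}

```bash
mkdir -p pics; cat > h.py <<'E'
import numpy as np, cv2
from scipy.spatial.transform import Rotation as R
from station import bot
def cam(n):
    c=bot.read_camera(n); return c
def ray(c,uv,z):
    Rm=cv2.Rodrigues(np.array(c["rvec"],float))[0]; t=np.array(c["tvec"],float).ravel()
    K=np.array(c["camera_matrix"]); d=Rm.T@np.linalg.solve(K,[uv[0],uv[1],1]); o=-Rm.T@t
    return o+d*(z-o[2])/d[2]
def proj(c,p):
    return cv2.projectPoints(np.array(p,float).reshape(-1,1,3),np.array(c["rvec"],float),np.array(c["tvec"],float),np.array(c["camera_matrix"]),None)[0].reshape(-1,2)
E
python3 - <<'E'
from h import *
o=bot.get_obs();print({k:np.round(v,3) for k,v in o.items()}, R.from_quat(np.roll(o["tool_rot"],-1)).as_matrix().round(3))
for n in("top","scene"):
    c=cam(n);cv2.imwrite(f"pics/{n}0.png",c["pixels"]);Rm=cv2.Rodrigues(np.array(c["rvec"],float))[0];print(n,-Rm.T@np.ravel(c["tvec"]),c["camera_matrix"])
E
```

```text
{'t': np.float64(0.0), 'q': array([ 1.179,  0.478,  0.022,  1.556, -0.011,  1.109, -0.083]), 'joint_vel': array([ 0.001,  0.001,  0.001, -0.001,  0.   , -0.001, -0.   ]), 'joint_torque': array([-0.0000e+00, -5.9645e+01,  1.6080e+00, -2.8119e+01,  1.2000e-02,
        9.0000e-03, -0.0000e+00]), 'eef_pos': array([ 0.189, -0.647,  0.252]), 'tool_rot': array([-0.001,  0.99 ,  0.141, -0.   ]), 'contact_force': array([ 0.158,  0.139, -0.513]), 'torque': array([-0.024, -0.025,  0.008]), 'gripper_width': np.float64(0.999)} [[ 0.96   0.28  -0.001]
 [ 0.28  -0.96   0.002]
 [-0.    -0.002 -1.   ]]
top [ 0.35437748 -0.0265716   1.16104717] [[369.19535136   0.         322.78344295]
 [  0.         369.19535136 202.88162175]
 [  0.           0.           1.        ]]
scene [1.21289304 1.00786061 1.21654649] [[426.06799602   0.         323.41072308]
 [  0.         426.06799602 200.95218583]
 [  0.           0.           1.        ]]
```

View pics/top0.png

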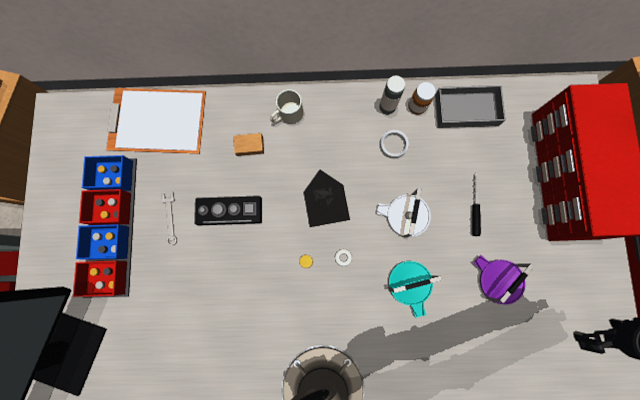

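View pics/scene0.png

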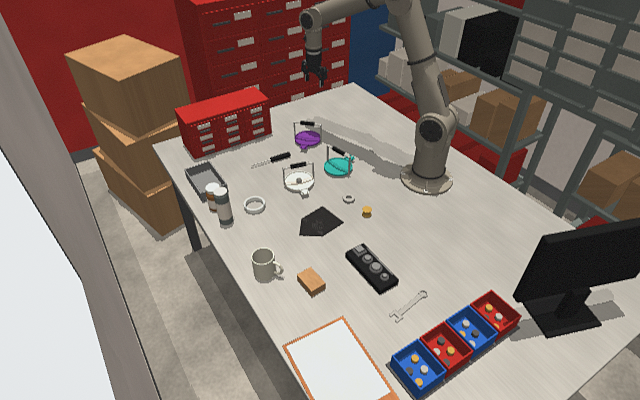

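Top view: white dish at about (409,214) with its spout to the left at (378,210); turquoise (411,283) and purple (502,282) look-alikes, to be left alone. Mat near (327,200), pointing up. Keypad (228,210), keys at about (203..249, 210). The white dish is the one that fits. I'll confirm with enlarged crops.

```bash
python3 - <<'E'
import cv2,numpy as np
a=cv2.imread("pics/top0.png");b=cv2.imread("pics/scene0.png")
def crop(i,x,y,w,h,s): return cv2.resize(i[y:y+h,x:x+w],None,fx=s,fy=s,interpolation=cv2.INTER_CUBIC)
cv2.imwrite("pics/c1.png",np.vstack([crop(a,190,190,80,37,10)]))
cv2.imwrite("pics/c2.png",crop(a,298,160,140,80,5.5))
k=crop(b,340,235,66,62,6);d=crop(b,270,145,66,62,6)
cv2.imwrite("pics/c3.png",np.hstack([k,d]))
cv2.imwrite("pics/c12.png",np.vstack([cv2.resize(crop(a,190,190,80,37,9),(720,333)),crop(a,298,165,140,70,0)if 0 else cv2.resize(a[165:240,298:438],(490,262),interpolation=cv2.INTER_CUBIC) if 0 else np.zeros((1,720,3),np.uint8)]))
E
```

```text
(no output)
```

View pics/c1.png

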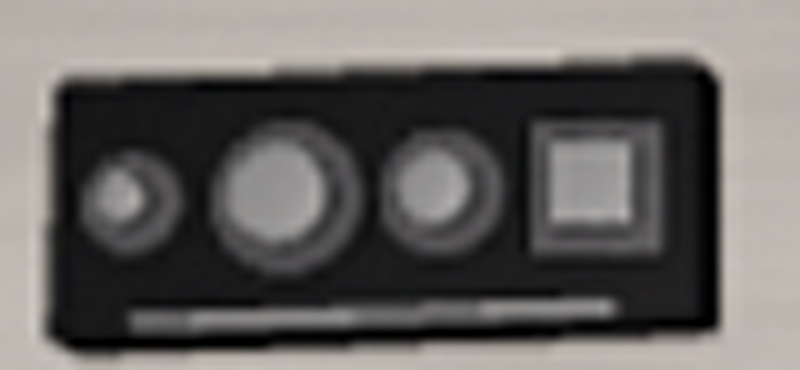

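View pics/c2.png

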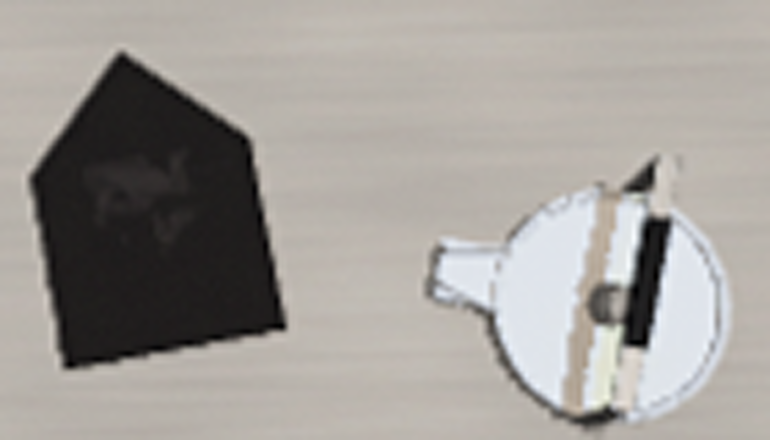

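View pics/c3.png

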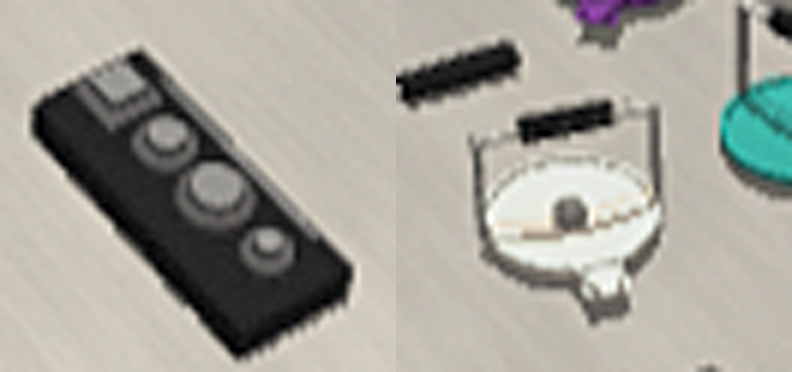

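The crops show the key order from left to right: small (122,197), large (278,190), middle (433,186), square (590,181). The white dish has its grip centre at (648,282) and its ball at (608,303), both in the enlarged crop; its spout points left, and its bail is upright.

```bash
python3 - <<'E'
from h import *
T=cam("top");S=cam("scene")
def px(u,v,s,x,y): return np.array([(u+.5)/s-.5+x,(v+.5)/s-.5+y])
t1=lambda u,v:px(u,v,10,190,190)
t2=lambda u,v:px(u,v,5.5,298,160)
s1=lambda u,v:px(u,v,6,340,235); s2=lambda u,v:px(u-396,v,6,270,145)
def at(z,name,p,q):
    print(name,ray(T,p,z).round(4),ray(S,q,z).round(4))
at(.052,"small",t1(122,197),s1(270,240));at(.052,"large",t1(278,190),s1(216,186));at(.052,"mid",t1(433,186),s1(167,135));at(.052,"sq",t1(590,181),s1(118,83))
for n,c,z in(("grip top",(648,282),.113),):
  at(z,n,t2(*c),s2(567,117))
at(.104,"grip mid",t2(648,282),s2(565,121))
at(.021,"ball",t2(608,303),s2(570,213))
a,b=ray(T,t2(659,218),.113),ray(T,t2(637,347),.113);print("grip ends",a,b,np.degrees(np.arctan2(*(a-b)[1::-1])))
a,b=ray(S,s2(519,124),.113),ray(S,s2(612,106),.113);print("scene grip ends",a,b,np.degrees(np.arctan2(*(a-b)[1::-1])))
print("spout",ray(T,t2(433,270),.02))
m=[ray(T,t2(*p),.004)[:2] for p in((122,52),(31,178),(250,138),(66,368),(285,326))]
m=np.array(m);print(m)
P=np.array([[.1,0],[.0,.065],[.0,-.065],[-.08,.065],[-.08,-.065]])
# shoulder x unknown: fit
from scipy.optimize import least_squares
def f(v):
    c,s=np.cos(v[2]),np.sin(v[2]);Q=P.copy();Q[1:3,0]=v[3];return (Q@np.array([[c,s],[-s,c]])+v[:2]-m).ravel()
r=least_squares(f,[.4,0,.1,.03]);print(r.x,np.degrees(r.x[2]),r.fun.round(4))
E
```

```text
small [0.5355 0.3541 0.052 ] [0.5357 0.3546 0.052 ]
large [0.5362 0.3063 0.052 ] [0.537  0.3067 0.052 ]
mid [0.536  0.2589 0.052 ] [0.5374 0.2602 0.052 ]
sq [0.536  0.2109 0.052 ] [0.5372 0.2113 0.052 ]
grip top [ 0.5021 -0.2805  0.113 ] [ 0.5049 -0.276   0.113 ]
grip mid [ 0.5034 -0.2827  0.104 ] [ 0.5028 -0.2832  0.104 ]
ball [ 0.5038 -0.2795  0.021 ] [ 0.5038 -0.2807  0.021 ]
grip ends [ 0.53568092 -0.28862209  0.113     ] [ 0.46837371 -0.272468    0.113     ] -13.496026190095765
scene grip ends [ 0.53778397 -0.28751048  0.113     ] [ 0.4712191  -0.26970367  0.113     ] -14.976551488675057
spout [ 0.52579325 -0.18204392  0.02      ]
[[ 0.66315757 -0.00883115]
 [ 0.58938457  0.04610296]
 [ 0.60915115 -0.08198109]
 [ 0.47793592  0.02822116]
 [ 0.49834239 -0.09788336]]
[ 0.56623968 -0.02308154  0.15181129  0.033426  ] 8.698146251871986 [ 0.0019  0.0009  0.0001  0.0001 -0.     -0.0003 -0.0006  0.0009 -0.0014
 -0.0015]
```

```bash
cat >> h.py <<'E'
def yaw(): # yaw of tool y
    q=np.roll(bot.get_obs()["tool_rot"],-1); M=R.from_quat(q).as_matrix(); return M
def plan(wps,start=None):
    """wps: (x,y,z,yawdeg of tool y,n); prints rows x y z(mm) wz, assuming tool exactly down"""
    o=bot.get_obs();M=yaw();p=np.array(o["eef_pos"]);a=np.degrees(np.arctan2(M[1,1],M[0,1]))
    print("start",p.round(4),round(a,2),"axis",M[:,2].round(4),"q",np.round(o["q"],2))
    for x,y,z,b,n in wps:
        d=(np.array([x,y,z])-p)/n; w=(b-a)/n
        for i in range(n):
            th=np.radians(a+90+0*i); ex=np.array([np.cos(th),np.sin(th),0]);th-=np.pi/2;ey=np.array([np.cos(th),np.sin(th),0])
            print([round(1000*d@ex,1),round(1000*d@ey,1),round(-1000*d[2],1),0,0,round(-np.radians(w),3)])
            a+=w
        p=np.array([x,y,z])
E
python3 -c "
from h import *
plan([(.55,-.1,.2,10,12),(.536,.306,.13,76.5,10)])"
```

```text
start [ 0.1889 -0.6477  0.2527] -73.74 axis [-4.e-04  1.e-03 -1.e+00] q [ 1.18  0.48  0.02  1.56 -0.01  1.11 -0.08]
[np.float64(41.7), np.float64(-35.4), np.float64(4.4), 0, 0, np.float64(-0.122)]
[np.float64(45.7), np.float64(-30.1), np.float64(4.4), 0, 0, np.float64(-0.122)]
[np.float64(49.0), np.float64(-24.3), np.float64(4.4), 0, 0, np.float64(-0.122)]
[np.float64(51.6), np.float64(-18.2), np.float64(4.4), 0, 0, np.float64(-0.122)]
[np.float64(53.4), np.float64(-11.8), np.float64(4.4), 0, 0, np.float64(-0.122)]
[np.float64(54.4), np.float64(-5.2), np.float64(4.4), 0, 0, np.float64(-0.122)]
[np.float64(54.6), np.float64(1.5), np.float64(4.4), 0, 0, np.float64(-0.122)]
[np.float64(54.1), np.float64(8.1), np.float64(4.4), 0, 0, np.float64(-0.122)]
[np.float64(52.7), np.float64(14.6), np.float64(4.4), 0, 0, np.float64(-0.122)]
[np.float64(50.5), np.float64(20.9), np.float64(4.4), 0, 0, np.float64(-0.122)]
[np.float64(47.6), np.float64(26.9), np.float64(4.4), 0, 0, np.float64(-0.122)]
[np.float64(44.0), np.float64(32.5), np.float64(4.4), 0, 0, np.float64(-0.122)]
[np.float64(40.2), np.float64(5.7), np.float64(7.0), 0, 0, np.float64(-0.116)]
[np.float64(39.3), np.float64(10.3), np.float64(7.0), 0, 0, np.float64(-0.116)]
[np.float64(37.8), np.float64(14.8), np.float64(7.0), 0, 0, np.float64(-0.116)]
[np.float64(35.9), np.float64(19.1), np.float64(7.0), 0, 0, np.float64(-0.116)]
[np.float64(33.4), np.float64(23.1), np.float64(7.0), 0, 0, np.float64(-0.116)]
[np.float64(30.5), np.float64(26.8), np.float64(7.0), 0, 0, np.float64(-0.116)]
[np.float64(27.2), np.float64(30.2), np.float64(7.0), 0, 0, np.float64(-0.116)]
[np.float64(23.5), np.float64(33.1), np.float64(7.0), 0, 0, np.float64(-0.116)]
[np.float64(19.6), np.float64(35.6), np.float64(7.0), 0, 0, np.float64(-0.116)]
[np.float64(15.3), np.float64(37.6), np.float64(7.0), 0, 0, np.float64(-0.116)]
```

drive_tool --series '[-1,42,-35,4,0,0,-0.122,-1,46,-30,4,0,0,-0.122,-1,49,-24,4,0,0,-0.122,-1,52,-18,4,0,0,-0.122,-1,53,-12,4,0,0,-0.122,-1,54,-5,4,0,0,-0.122,-1,55,2,4,0,0,-0.122,-1,54,8,4,0,0,-0.122,-1,53,15,4,0,0,-0.122,-1,50,21,4,0,0,-0.122,-1,48,27,4,0,0,-0.122,-1,44,32,4,0,0,-0.122]'

```text
t: 1.7
eef_pos: [0.5518, -0.0994, 0.2052]
tool_rot: [0.0, 0.64, 0.768, -0.0]
contact_force: [0.4, -0.3, -0.6]
gripper_width: 0.0
```

drive_tool --series '[-1,40,6,7,0,0,-0.116,-1,39,10,7,0,0,-0.116,-1,38,15,7,0,0,-0.116,-1,36,19,7,0,0,-0.116,-1,33,23,7,0,0,-0.116,-1,30,27,7,0,0,-0.116,-1,27,30,7,0,0,-0.116,-1,23,33,7,0,0,-0.116,-1,20,36,7,0,0,-0.116,-1,15,38,7,0,0,-0.116,-1,0,0,0,0,0,0]'

```text
t: 3.08
eef_pos: [0.536, 0.3084, 0.1349]
tool_rot: [-0.001, 0.114, 0.994, 0.001]
contact_force: [1.1, -0.5, -0.0]
gripper_width: 0.001
```

```bash
python3 -c "
from h import *
plan([(.536,.3065,.08,76.5,1),(.536,.3065,.068,76.5,1)])
print(bot.get_obs()['contact_force'],bot.get_obs()['gripper_width'])"
```

```text
start [0.536  0.3084 0.1349] 76.93 axis [-0.0016  0.0026 -1.    ] q [-0.07  0.64 -0.77  1.76  0.53  0.96  0.29]
[np.float64(-0.4), np.float64(-1.9), np.float64(54.9), 0, 0, np.float64(0.008)]
[np.float64(0.0), np.float64(0.0), np.float64(12.0), 0, 0, np.float64(-0.0)]
[ 1.07764765 -0.4501205  -0.04332328] 0.0005022727952979453
```

drive_tool --series '[-1,0,-2,25,0,0,0,-1,0,0,25,0,0,0,-1,0,0,5,0,0,0,-1,0,0,4,0,0,0,-1,0,0,4,0,0,0,-1,0,0,0,0,0,0]' --force 40

```text
t: 3.82
eef_pos: [0.5379, 0.3026, 0.073]
tool_rot: [0.001, 0.117, 0.993, 0.0]
contact_force: [-0.0, -0.6, 1.9]
gripper_width: 0.003
```

drive_tool --series '[-1,0,0,3,0,0,0,-1,0,0,3,0,0,0,-1,0,0,0,0,0,0]'

```text
t: 4.2
eef_pos: [0.538, 0.3027, 0.068]
tool_rot: [0.001, 0.117, 0.993, -0.0]
contact_force: [-2.0, -3.7, 15.8]
gripper_width: -0.0
```

```bash
python3 -c "
from h import *
for i in range(3):
  plan([]);print(np.round(bot.get_obs()['contact_force'],2))
  if i<2: c=cam('scene')
im=c['pixels'];cv2.imwrite('pics/p1.png',cv2.resize(im[220:310,320:440],None,fx=6,fy=6,interpolation=cv2.INTER_CUBIC))"
```

```text
start [0.538  0.3027 0.068 ] 76.59 axis [ 1.8e-03 -3.0e-04 -1.0e+00] q [-0.1   0.72 -0.71  1.8   0.61  0.86  0.23]
[-1.97 -3.73 15.82]
start [0.538  0.3028 0.068 ] 76.59 axis [ 1.8e-03 -2.0e-04 -1.0e+00] q [-0.1   0.72 -0.71  1.8   0.61  0.86  0.23]
[-1.9 -3.4 14.9]
start [0.538  0.3027 0.0679] 76.59 axis [ 1.8e-03 -2.0e-04 -1.0e+00] q [-0.1   0.72 -0.71  1.8   0.61  0.86  0.23]
[-2.3  -3.44 15.37]
```

View pics/p1.png

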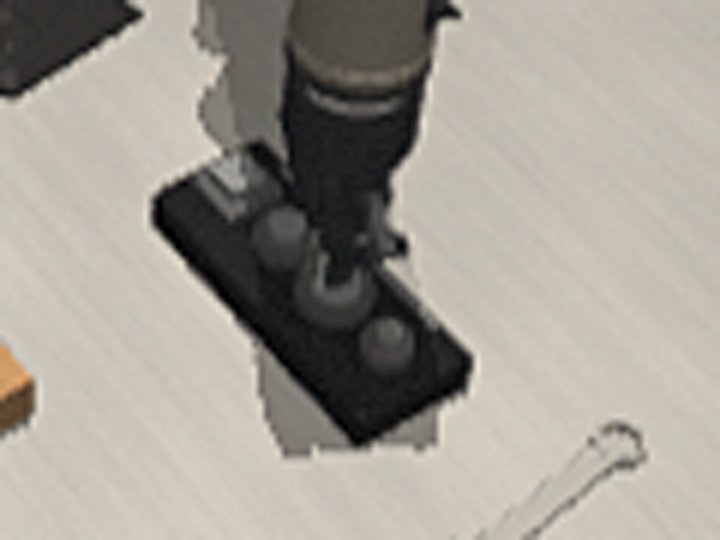

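The picture shows the closed fingers on the large key, and 15.8 N against a 5 N spring says it has bottomed. Releasing.

drive_tool --series '[-1,0,0,-10,0,0,0,-1,0,0,-20,0,0,0,-1,0,0,0,0,0,0]'

```text
t: 4.68
eef_pos: [0.538, 0.3035, 0.0981]
tool_rot: [0.001, 0.117, 0.993, 0.001]
contact_force: [0.1, 0.2, 0.4]
gripper_width: 0.0
```

```bash
python3 -c "
from h import *
plan([(.536,.3545,.098,76.5,1)]);print(np.round(bot.get_obs()['contact_force'],2))"
```

```text
start [0.538  0.3035 0.0981] 76.61 axis [ 0.0024  0.0018 -1.    ] q [-0.08  0.68 -0.74  1.78  0.57  0.9   0.26]
[np.float64(13.7), np.float64(49.2), np.float64(0.1), 0, 0, np.float64(0.002)]
[0.12 0.16 0.43]
```

drive_tool --series '[-1,7,25,0,0,0,0,-1,7,24,0,0,0,0,-1,0,0,10,0,0,0,-1,0,0,0,0,0,0,-1,0,0,0,0,0,0]'

```text
t: 5.3
eef_pos: [0.5353, 0.3518, 0.0857]
tool_rot: [-0.0, 0.117, 0.993, -0.001]
contact_force: [0.4, 0.6, -0.4]
gripper_width: -0.0
```

drive_tool --series '[-1,0,3,0,0,0,0,-1,0,0,9,0,0,0,-1,0,0,3,0,0,0,-1,0,0,3,0,0,0,-1,0,0,2,0,0,0,-1,0,0,0,0,0,0]'

```text
t: 6.05
eef_pos: [0.5356, 0.356, 0.0693]
tool_rot: [-0.0, 0.117, 0.993, -0.0]
contact_force: [-1.1, -2.1, 3.5]
gripper_width: -0.003
```

drive_tool --series '[-1,0,0,2,0,0,0,-1,0,0,1,0,0,0,-1,0,0,0,0,0,0]'

```text
t: 6.42
eef_pos: [0.5359, 0.3564, 0.068]
tool_rot: [0.001, 0.117, 0.993, -0.0]
contact_force: [-5.5, -5.7, 15.7]
gripper_width: -0.003
```

drive_tool --series '[-1,0,0,-10,0,0,0,-1,0,0,-22,0,0,0,-1,-5,-23,0,0,0,0,-1,-6,-23,0,0,0,0,-1,-6,-24,0,0,0,0,-1,-5,-23,0,0,0,0,-1,0,0,10,0,0,0,-1,0,0,0,0,0,0,-1,0,0,0,0,0,0]'

```text
t: 7.55
eef_pos: [0.5353, 0.2624, 0.0886]
tool_rot: [-0.0, 0.116, 0.993, 0.001]
contact_force: [-0.3, -0.4, 0.6]
gripper_width: -0.0
```

drive_tool --series '[-1,-1,-2,0,0,0,0,-1,0,0,11,0,0,0,-1,0,0,3,0,0,0,-1,0,0,3,0,0,0,-1,0,0,3,0,0,0,-1,0,0,2,0,0,0,-1,0,0,0,0,0,0]'

```text
t: 8.43
eef_pos: [0.5358, 0.2584, 0.0679]
tool_rot: [0.0, 0.117, 0.993, -0.001]
contact_force: [-5.8, -5.4, 19.0]
gripper_width: 0.0
```

drive_tool --series '[-1,0,0,-10,0,0,0,-1,0,0,-30,0,0,0,-1,0,0,-50,0,0,0,-1,0,0,-40,0,0,0,-1,0,0,0,0,0,0]'

```text
t: 9.05
eef_pos: [0.5379, 0.2603, 0.1999]
tool_rot: [0.003, 0.117, 0.993, 0.002]
contact_force: [1.2, -0.3, -0.2]
gripper_width: -0.001
```

```bash
python3 -c "
from h import *
plan([(.5035,-.282,.18,76.5,12)])"
```

```text
start [0.5379 0.2603 0.1999] 76.6 axis [ 0.0063  0.0035 -1.    ] q [ 0.06  0.53 -0.83  1.76  0.45  1.04  0.4 ]
[np.float64(-7.7), np.float64(-44.6), np.float64(1.7), 0, 0, np.float64(0.0)]
[np.float64(-7.7), np.float64(-44.6), np.float64(1.7), 0, 0, np.float64(0.0)]
[np.float64(-7.7), np.float64(-44.6), np.float64(1.7), 0, 0, np.float64(0.0)]
[np.float64(-7.7), np.float64(-44.6), np.float64(1.7), 0, 0, np.float64(0.0)]
[np.float64(-7.7), np.float64(-44.6), np.float64(1.7), 0, 0, np.float64(0.0)]
[np.float64(-7.7), np.float64(-44.6), np.float64(1.7), 0, 0, np.float64(0.0)]
[np.float64(-7.7), np.float64(-44.6), np.float64(1.7), 0, 0, np.float64(0.0)]
[np.float64(-7.7), np.float64(-44.6), np.float64(1.7), 0, 0, np.float64(0.0)]
[np.float64(-7.7), np.float64(-44.6), np.float64(1.7), 0, 0, np.float64(0.0)]
[np.float64(-7.7), np.float64(-44.6), np.float64(1.7), 0, 0, np.float64(0.0)]
[np.float64(-7.7), np.float64(-44.6), np.float64(1.7), 0, 0, np.float64(0.0)]
[np.float64(-7.8), np.float64(-44.6), np.float64(1.7), 0, 0, np.float64(0.0)]
```

drive_tool --series '[1,-8,-45,1,0,0,0,1,-8,-45,2,0,0,0,1,-8,-45,1,0,0,0,1,-8,-45,2,0,0,0,1,-8,-45,1,0,0,0,1,-8,-45,2,0,0,0,1,-8,-44,1,0,0,0,1,-8,-44,2,0,0,0,1,-7,-44,1,0,0,0,1,-7,-44,1,0,0,0,1,-7,-44,0,0,0,0,1,-7,-44,0,0,0,0]'

```text
t: 10.55
eef_pos: [0.5013, -0.2836, 0.1813]
tool_rot: [-0.0, 0.117, 0.993, 0.0]
contact_force: [1.4, 0.7, -0.3]
gripper_width: 0.998
```

drive_tool --series '[1,0,0,0,0,0,0,1,0,0,0,0,0,0]'

```text
t: 10.8
eef_pos: [0.5017, -0.2814, 0.1815]
tool_rot: [-0.0, 0.116, 0.993, 0.001]
contact_force: [0.9, -0.3, 1.4]
gripper_width: 0.997
```

```bash
python3 -c "
from h import *
plan([(.5035,-.282,.107,76.3,2)])
S=cam('scene');T=cam('top')
a=cv2.resize(S['pixels'][120:220,255:355],(400,400),interpolation=cv2.INTER_CUBIC);b=cv2.resize(T['pixels'][160:260,360:460],(400,400),interpolation=cv2.INTER_CUBIC)
cv2.imwrite('pics/g1.png',np.hstack([a,b]))"
```

```text
start [ 0.5017 -0.2814  0.1815] 76.62 axis [-6.0e-04  1.2e-03 -1.0e+00] q [ 0.97  0.5  -0.75  1.83  0.4   0.97  1.39]
[np.float64(-1.0), np.float64(-0.1), np.float64(37.3), 0, 0, np.float64(0.003)]
[np.float64(-1.0), np.float64(-0.1), np.float64(37.3), 0, 0, np.float64(0.003)]
```

View pics/g1.png

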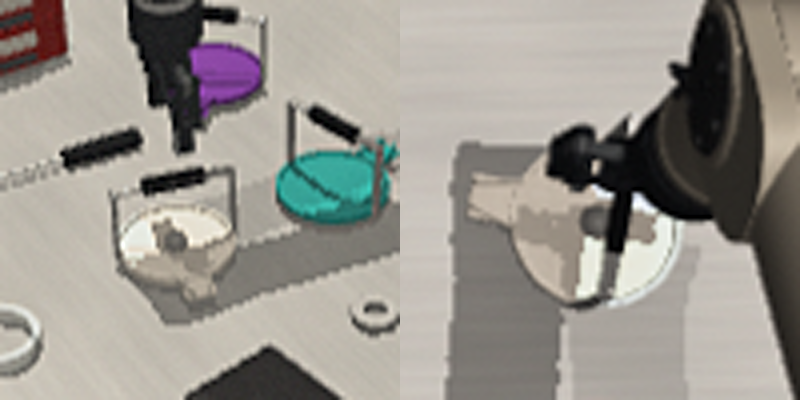

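The open jaws hang over the grip of the white dish, which has not moved, and they straddle it across its x axis. Going down.

drive_tool --series '[1,-1,0,15,0,0,0,1,0,0,20,0,0,0,1,0,0,20,0,0,0,1,0,0,14,0,0,0,1,0,0,6,0,0,0,1,0,0,0,0,0,0,1,0,0,0,0,0,0]'

```text
t: 11.78
eef_pos: [0.5033, -0.2826, 0.1079]
tool_rot: [0.001, 0.117, 0.993, -0.0]
contact_force: [-0.5, 0.3, 0.5]
gripper_width: 0.999
```

drive_tool --series '[0.5,0,0,0,0,0,0,0,0,0,0,0,0,0,-0.3,0,0,0,0,0,0,-0.5,0,0,0,0,0,0,-0.6,0,0,0,0,0,0,-0.68,0,0,0,0,0,0,-0.71,0,0,0,0,0,0,-0.74,0,0,0,0,0,0,-0.8,0,0,0,0,0,0,-1,0,0,0,0,0,0,-1,0,0,0,0,0,0]' --force 50

```text
t: 13.15
eef_pos: [0.5029, -0.2825, 0.1074]
tool_rot: [0.0, 0.117, 0.993, -0.0]
contact_force: [-0.4, -0.8, 2.8]
gripper_width: 0.13
```

```bash
python3 -c "
from h import *
plan([])
print({k:np.round(v,3) for k,v in bot.get_obs().items() if k in('contact_force','torque','gripper_width')})"
```

```text
start [ 0.5029 -0.2825  0.1074] 76.6 axis [ 1.e-04 -1.e-04 -1.e+00] q [ 0.92  0.59 -0.69  1.88  0.49  0.85  1.32]
{'contact_force': array([-0.401, -0.835,  2.845]), 'torque': array([-0.007,  0.054,  0.044]), 'gripper_width': np.float64(0.13)}
```

drive_tool --series '[-1,0,0,-1,0,0,0,-1,0,0,-3,0,0,0,-1,0,0,-6,0,0,0,-1,0,0,-9,0,0,0,-1,0,0,-12,0,0,0,-1,0,0,-12,0,0,0,-1,0,0,-12,0,0,0,-1,0,0,-9,0,0,0,-1,0,0,-6,0,0,0,-1,0,0,-3,0,0,0,-1,0,0,-1,0,0,0,-1,0,0,0,0,0,0]'

```text
t: 14.65
eef_pos: [0.5027, -0.2824, 0.1811]
tool_rot: [-0.0, 0.117, 0.993, 0.0]
contact_force: [-0.3, -0.4, -3.6]
gripper_width: 0.134
```

```bash
python3 -c "
from h import *
plan([])
print({k:np.round(v,3) for k,v in bot.get_obs().items() if k in('contact_force','torque','gripper_width')})
S=cam('scene');T=cam('top')
a=cv2.resize(S['pixels'][110:210,255:355],(400,400),interpolation=cv2.INTER_CUBIC);b=cv2.resize(T['pixels'][160:260,360:460],(400,400),interpolation=cv2.INTER_CUBIC)
cv2.imwrite('pics/g2.png',np.hstack([a,b]))"
```

```text
start [ 0.5027 -0.2824  0.1811] 76.6 axis [-4.e-04  2.e-04 -1.e+00] q [ 0.97  0.5  -0.75  1.83  0.41  0.97  1.39]
{'contact_force': array([-0.347, -0.382, -3.582]), 'torque': array([-0.048, -0.006,  0.008]), 'gripper_width': np.float64(0.134)}
```

View pics/g2.png

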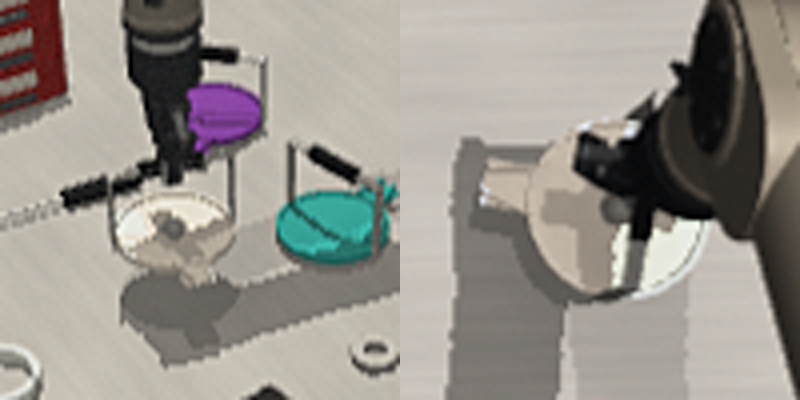

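Dish lifted, level, ball still in the middle. Next is a smooth carry and turn over 36 rows.

```bash
python3 -c "
from h import *
N=34
s=np.linspace(0,1,N+1);s=10*s**3-15*s**4+6*s**5
p0=np.array(bot.get_obs()['eef_pos']);d=np.array([.5662,-.0231,.210])-p0;a0,a1=76.6,8.7
for i in range(N):
  a=np.radians(a0+(a1-a0)*s[i]);k=s[i+1]-s[i];v=d*k*1000
  ey=[np.cos(a),np.sin(a),0];ex=[-np.sin(a),np.cos(a),0]
  print(*[-1,*np.round([v@ex*1,v@ey,-v[2]],1),0,0,round(-np.radians(a1-a0)*k,3)],sep=', ',end=',\n' )
"
```

```text
-1, -0.0, 0.1, -0.0, 0, 0, 0.0,
-1, -0.0, 0.4, -0.0, 0, 0, 0.002,
-1, -0.0, 1.1, -0.1, 0, 0, 0.005,
-1, 0.0, 2.0, -0.2, 0, 0, 0.009,
-1, 0.0, 3.1, -0.3, 0, 0, 0.014,
-1, 0.1, 4.3, -0.5, 0, 0, 0.019,
-1, 0.2, 5.6, -0.6, 0, 0, 0.025,
-1, 0.5, 6.9, -0.8, 0, 0, 0.031,
-1, 0.8, 8.2, -0.9, 0, 0, 0.037,
-1, 1.3, 9.5, -1.0, 0, 0, 0.042,
-1, 1.9, 10.6, -1.2, 0, 0, 0.048,
-1, 2.6, 11.5, -1.3, 0, 0, 0.052,
-1, 3.5, 12.2, -1.4, 0, 0, 0.056,
-1, 4.4, 12.7, -1.5, 0, 0, 0.06,
-1, 5.4, 13.0, -1.5, 0, 0, 0.063,
-1, 6.4, 13.0, -1.6, 0, 0, 0.064,
-1, 7.3, 12.7, -1.6, 0, 0, 0.065,
-1, 8.1, 12.2, -1.6, 0, 0, 0.065,
-1, 8.8, 11.5, -1.6, 0, 0, 0.064,
-1, 9.2, 10.6, -1.5, 0, 0, 0.063,
-1, 9.5, 9.6, -1.5, 0, 0, 0.06,
-1, 9.5, 8.5, -1.4, 0, 0, 0.056,
-1, 9.2, 7.4, -1.3, 0, 0, 0.052,
-1, 8.7, 6.3, -1.2, 0, 0, 0.048,
-1, 8.0, 5.2, -1.0, 0, 0, 0.042,
-1, 7.1, 4.2, -0.9, 0, 0, 0.037,
-1, 6.1, 3.3, -0.8, 0, 0, 0.031,
-1, 5.0, 2.5, -0.6, 0, 0, 0.025,
-1, 3.9, 1.9, -0.5, 0, 0, 0.019,
-1, 2.8, 1.3, -0.3, 0, 0, 0.014,
-1, 1.9, 0.8, -0.2, 0, 0, 0.009,
-1, 1.0, 0.4, -0.1, 0, 0, 0.005,
-1, 0.4, 0.2, -0.0, 0, 0, 0.002,
-1, 0.1, 0.0, -0.0, 0, 0, 0.0,
```

drive_tool --series '[-1,0,0.5,0,0,0,0.002,-1,0,1,0,0,0,0.005,-1,0,2,0,0,0,0.009,-1,0,3,-0.5,0,0,0.014,-1,0,4.5,-0.5,0,0,0.02,-1,0,5.5,-0.5,0,0,0.025,-1,0.5,7,-1,0,0,0.03,-1,1,8,-1,0,0,0.037,-1,1.5,9.5,-1,0,0,0.042,-1,2,10.5,-1,0,0,0.048,-1,2.5,11.5,-1.5,0,0,0.052,-1,3.5,12,-1.5,0,0,0.056]'

```text
t: 16.25
eef_pos: [0.521, -0.2077, 0.1899]
tool_rot: [0.0, 0.284, 0.959, 0.0]
contact_force: [0.5, -0.3, -3.2]
gripper_width: 0.131
```

drive_tool --series '[-1,4.5,12.5,-1.5,0,0,0.06,-1,5.5,13,-1.5,0,0,0.063,-1,6.5,13,-1.5,0,0,0.064,-1,7.5,12.5,-1.5,0,0,0.065,-1,8,12,-1.5,0,0,0.065,-1,9,11.5,-1.5,0,0,0.064,-1,9,10.5,-1.5,0,0,0.063,-1,9.5,9.5,-1.5,0,0,0.06,-1,9.5,8.5,-1.5,0,0,0.056,-1,9,7.5,-1.5,0,0,0.052,-1,8.5,6.5,-1,0,0,0.048,-1,8,5,-1,0,0,0.042]'

```text
t: 17.75
eef_pos: [0.5578, -0.0544, 0.2069]
tool_rot: [0.0, 0.596, 0.803, 0.0]
contact_force: [1.2, 0.2, -4.4]
gripper_width: 0.13
```

drive_tool --series '[-1,7,4,-1,0,0,0.037,-1,6,3.5,-1,0,0,0.03,-1,5,2.5,-0.5,0,0,0.025,-1,4,2,-0.5,0,0,0.02,-1,3,1.5,0,0,0,0.014,-1,2,1,0,0,0,0.009,-1,1,0.5,0,0,0,0.005,-1,0.5,0,0,0,0,0.002,-1,0,0,0,0,0,0,-1,0,0,0,0,0,0,-1,0,0,0,0,0,0]'

```text
t: 19.12
eef_pos: [0.5656, -0.0243, 0.2098]
tool_rot: [0.0, 0.651, 0.759, -0.0]
contact_force: [0.0, -0.2, -2.6]
gripper_width: 0.127
```

```bash
python3 -c "
from h import *
plan([(.5662,-.0231,.210,8.7,1)])
print({k:np.round(v,3) for k,v in bot.get_obs().items() if k in('contact_force','torque','gripper_width')})
S=cam('scene');T=cam('top');cv2.imwrite('pics/Tf.png',T['pixels']);cv2.imwrite('pics/Sf.png',S['pixels'])
a=cv2.resize(S['pixels'][130:250,260:380],(400,400),interpolation=cv2.INTER_CUBIC);b=cv2.resize(T['pixels'][140:260,260:380],(400,400),interpolation=cv2.INTER_CUBIC)
cv2.imwrite('pics/g3.png',np.hstack([a,b]))"
```

```text
start [ 0.5656 -0.0243  0.2098] 8.76 axis [ 0. -0. -1.] q [ 0.38  0.4  -0.57  1.83  0.26  0.98 -0.14]
[np.float64(1.1), np.float64(0.7), np.float64(-0.2), 0, 0, np.float64(0.001)]
{'contact_force': array([ 0.032, -0.219, -2.574]), 'torque': array([-0.013, -0.028, -0.012]), 'gripper_width': np.float64(0.127)}
```

View pics/g3.png

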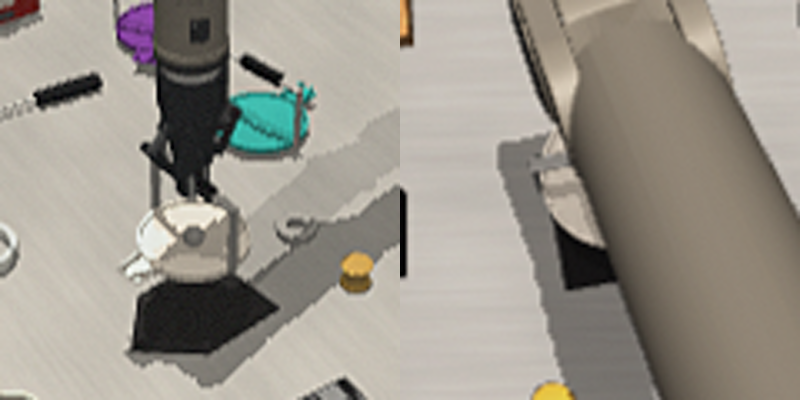

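```bash
python3 -c "
from h import *
S=cam('scene')
u=np.array([np.cos(np.radians(8.7)),np.sin(np.radians(8.7))]);c=np.array([.5656,-.0243])
z=.2098-.107
P=[[*c,z+.021],[*(c+.1*u),z+.022],[*(np.array([.566,-.023])+.1*u),.004]]
print((proj(S,P)-[260,130])*400/120)
sp=ray(S,[297.5,210.4],z+.022)[:2];b=ray(S,[317.9,200.8],z+.021)[:2];print(sp,b,np.degrees(np.arctan2(*(sp-b)[::-1])),np.linalg.norm(sp-b))
"
```

```text
[[192.31156954 234.22899248]
 [124.92674591 273.32857565]
 [129.26875687 348.85486575]]
[ 0.65997256 -0.01661961] [ 0.56657515 -0.02129457] 2.865521374615053 0.0935143365694555
```

The ball projects to within 2 px of where it was seen, in the enlarged crop. The spout tip is within 5 px, or about 6°, which is close to what I can read at that scale. The dish is level and still, so I'm handing in.

drive_tool --series '[-1,0,0,0,0,0,0,-1,0,0,0,0,0,0,-1,0,0,0,0,0,0,-1,0,0,0,0,0,0]'

```text
t: 19.77
eef_pos: [0.5656, -0.0242, 0.2098]
tool_rot: [0.0, 0.651, 0.759, 0.0]
contact_force: [-0.7, -0.2, -3.4]
gripper_width: 0.13
```

```bash
python3 -c "
from h import *
plan([]);print(bot.hand_in())"
```

```text
start [ 0.5656 -0.0242  0.2098] 8.76 axis [ 0. -0. -1.] q [ 0.38  0.4  -0.57  1.83  0.26  0.98 -0.14]
the job is handed in; nothing more can be done
None
```

The keys were pressed in the order large, small, middle, and the job was handed in at about 20 s with the arm still holding the white dish over the mat.

- **Keys:** Each key bottomed at the same height with 16–19 N on the tool, against a 5 N spring, and I lifted clear before the next one. The square key was not touched. I did not read the key joints directly.
- **Dish:** I lifted it by its grip and turned it 68°, which lines the spout up with the mat's point. Its underside is about 10 cm above the mat and about 1.5 mm from the mat's middle. The tool points straight down and was not moving.
- **Spout direction:** The last checks differed slightly. The tool pose puts the spout within 0.1° of the mat's direction as I measured it. A rough reading from the picture, which shows little detail, gave about 6° off. I trusted the tool pose and made no correction.
- **Ball and other things:** The last picture shows the ball in the middle of the dish. I kept every move clear of the other things on the counter, but I did not compare each one with its starting place.

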